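# Open a leak-test chamber and hold its gate wide

## Robot

A 6-joint arm with a two-finger parallel gripper is mounted at the origin on the work surface. World frame = base frame: x ahead of the robot, y to its left, z up, the work surface at z = 0. Lengths are in m, angles in degrees, forces in N, time in s.
With the tool pointing down it reaches from about 0.4 to 0.825 m from the base axis. Payload 7 kg.
Tool frame: the origin (TCP) lies midway between the tips of the shut fingers; the grasp point (between the pads) lies 19 mm behind it (ctrl.hold_point_z is the distance from the TCP to the grasp point, in m); z points along the fingers, y is the line along which they close (so a half turn about z gives the same grasp; the last joint's range is limited). The gripper opens to 88 mm and grips with 3 to 60 N. Pads are 19 mm wide; open, the fingers measure 130 mm over their backs; the gripper's body (78 mm by 193 mm) begins 47 mm behind the grasp point.
Start: joints at [-56.144, 20.546, 0.682, 0, -70.136, -16.507], TCP at [0.201, -0.644, 0.227] pointing down, gripper open.
Joint ranges: [-176.03, 176.03], [-82.01, 121.73], [-58.28, 71.71], [-173.87, 95.51], [-174.79, -0.11], [-173.66, 173.66]. Speed limits (degrees/s): [136.94, 136.94, 172.46, 180, 180, 180].

## Interface

Orientations are given as [roll, pitch, yaw] about the fixed x, y, z axes, in that order (R = Rz(yaw) Ry(pitch) Rx(roll)).
In Python, from plant import ctrl gives the robot as it stands.
- The arm moves only by the tool apply_moves, never from a script. Its argument "deltas" is a list of rows, each an object with "fingers": the finger opening in mm, from 0 to 87.6; "delta_pos": the shift along the tool's x, y, z in mm, a list of three; "angular": the turn, a rotation vector about the tool's x, y, z in degrees, a list of three. A call has 1 to 10 rows; each row is the pose to reach, as a shift and turn from the pose commanded when the call began, along the tool's axes at that moment; what a row does not reach only later rows make up. A row lasts 1/10 s, in which the tool goes at most 50 mm and 8.59 degrees, less where a joint would pass 70% of its speed; a pose out of reach is approached as far as the arm can. A call with a gripper value outside its range is refused whole. The fingers move at their own pace and stop on an object; the grip force is fixed at half the most. Time passes only in rows, so rows that repeat a pose let the fingers close. It gives the time, the measured TCP pose, the force, the opening and the grip force at its end, in the units of the state.
- ctrl.get_obs(): the state, without advancing time (a new reading comes with each control period).
- ctrl.snapshot(name): name is "scene" or "side" or "wrist"; returns the picture (420x560x3 uint8, red, green, blue); there is no depth.
- ctrl.camera_params(name): a dict with "fx", "fy", "cx", "cy" (pixels), "cam_to_world" (4x4, takes a point from camera to world coordinates); the wrist camera has in their place "mount" (4x4, takes a point from camera to tool coordinates, whose origin is the TCP and whose axes are the flange's). Camera axes: x right, y up, looking along -z (the intrinsics and any distortion apply to the point x, -y, -z); pixel columns grow to the right and rows downward; lengths in m; the calibration is good to about 2 mm. A picture is of the moment at which its call begins: read the wrist's pose just before it. camera_params takes no time and is no camera call.
- ctrl.close_job(): hands the job in; it is judged then, once.
The state is a dict: "clock": time; "joint_pos": joint angles; "qvel": joint speeds; "tau": joint torques, N m; "tool_pos": TCP position; "orientation": TCP orientation; "force": force on the tool from outside, world axes, zero at the start; "moment": the same for the moment, N m; "opening": finger opening in m; "gripper_force": force on a finger pad.
Only numpy, scipy, OpenCV 4.12 (cv2) and the standard library are available. Lean on these libraries where they do the work, as an engineer would, in place of code of your own. Each camera call takes 0.05 s, during which the arm holds its last target. There are 200 camera calls.

## Task

Open the small leak-test chamber on the bench: squeeze the catch with the wide tabs fully home between the fingers first, and only then squeeze the catch with the narrow tabs fully home (both stay open by themselves). Then swing the gate by its upright post out past its detent to a full quarter turn or a little more, and finish while still holding it wide open there against its closing spring: do not let go. Leave the brass coupling, the jar and the meter standing beside it where they are.

Things in the scene. Friction and masses are not known exactly. Their poses are not given: they have to be found in the camera images.
- wide_mid (a point): wide catch on the chamber's roof: two upright bare-steel tabs facing one another along local y (squeeze direction) like an open V, each 36 mm wide (local x), 5 mm thick. Fixed point midway between the tabs, 160 mm above the bench, 10 mm below their tops. Width over the tabs at the tops / 30 mm lower: 53 / 40 mm at rest, 15 / 24 mm squeezed home
- wide_catch (a joint): how far the wide catch is squeezed: 0 = at rest, its hook down in front of the gate's top edge; 0.36 rad = tabs squeezed fully home, hook lifted clear. It needs about 3 N on the tabs and stays where it is left by friction only (knocking a tab or the hook arm can close it again). Both tabs of a catch move equally (geared)
- wide_front: front tab (on the gate's side, local +y) of the wide catch; origin on its pivot, 44 mm below and 14 mm in front of wide_mid; the tab stands 54 mm tall above it. A 10 mm wide hook arm runs from it out over the gate, its top 126 mm above the bench, rising to about 135 mm near the tab as the catch opens
- wide_rear: rear tab of the wide catch; origin on its pivot, 44 mm below and 14 mm behind wide_mid
- narrow_mid (a point): narrow catch on the chamber's roof: two upright bare-steel tabs facing one another along local y (squeeze direction) like an open V, each 14 mm wide (local x), 5 mm thick. Fixed point midway between the tabs, 160 mm above the bench, 10 mm below their tops. Width over the tabs at the tops / 30 mm lower: 53 / 40 mm at rest, 15 / 24 mm squeezed home
- narrow_catch (a joint): how far the narrow catch is squeezed: 0 = at rest, its hook down in front of the gate's top edge; 0.36 rad = tabs squeezed fully home, hook lifted clear. It needs about 3 N on the tabs and stays where it is left by friction only (knocking a tab or the hook arm can close it again). Both tabs of a catch move equally (geared)
- narrow_front: front tab (on the gate's side, local +y) of the narrow catch; origin on its pivot, 44 mm below and 14 mm in front of narrow_mid; the tab stands 54 mm tall above it. A 10 mm wide hook arm runs from it out over the gate, its top 126 mm above the bench, rising to about 135 mm near the tab as the catch opens
- narrow_rear: rear tab of the narrow catch; origin on its pivot, 44 mm below and 14 mm behind narrow_mid
- gate_post (a point): centre of the gripping part of the gate's upright round steel post, 16 mm in diameter. Its top is 172 mm above the bench, this point 150 mm; below 118 mm the gate is beside it. It stands near the gate's free end, 28 mm in front of the gate's mid-plane, and turns with the gate. No catch tab is nearer than 29 mm
- gate_hinge (a point): a fixed point on the gate's upright hinge axis, 150 mm above the bench. Local x points from the gate's free end to the hinge along the closed gate; local +y is the side to which the gate opens. Closed, the post is 160 mm from this point along local -x and 28 mm along local +y
- gate (a joint): gate angle: 0 closed, grows as it opens, clockwise seen from above (from local -x of gate_hinge towards its +y), stop at 1.75 rad. A spring pulls it shut throughout (1 N at the post when closed, 4 N wide open); a detent resists at about 0.5 to 0.8 rad, up to 13 N in all. Let go, it swings back. The hooks block it until both catches are open
- gate_leaf: the gate, a clear panel in a dark steel frame, 165 mm long, 8 mm thick, 26 to 118 mm above the bench, with its post; origin at bench height on the hinge axis; the closed gate runs along its local -x
- fixture: the chamber: an aluminium box 190 mm long (local x), 94 mm deep, roof 110 mm above the bench, on a bed plate 280 x 150 mm, 20 mm thick, fixed to the bench; origin at bench level, 85 mm from the hinge; the gate is on its local +y side
- coupling: loose brass hose coupling standing on the bench behind the chamber, 28 mm across, 45 mm tall; origin at its underside. Leave alone
- jar: loose lidded jar, 48 mm across, 70 mm tall, standing behind the chamber; origin at its underside. Leave alone
- meter: loose yellow pocket gas meter lying flat on the bench on the gate's side, beyond the gate's swing, 90 x 50 x 28 mm; origin at its underside. Leave alone

How it is judged (in metres and radians):
On the way, in this order (a step that is already met when the one before it is completed fails the run):
1. the wide catch is squeezed home between the fingers (value of joint wide_catch above 0.27 rad and contact force between the fingers and wide_front above 0.5 N and contact force between the fingers and wide_rear above 0.5 N), for 0.1 s.
2. then the narrow catch is squeezed home between the fingers (value of joint narrow_catch above 0.27 rad and contact force between the fingers and narrow_front above 0.5 N and contact force between the fingers and narrow_rear above 0.5 N), for 0.1 s.
3. the gate is swung out past its detent (value of joint gate above 1.1 rad), for 0.1 s.
At the end, for the whole second after the job is handed in: the gate stands still at 1.4 rad (80 degrees) or wider, the fingers holding it with at least 1 N of contact, both catches still open (over 0.22 rad), coupling, jar and meter within 30 mm of where they stood (value of joint gate above 1.4 rad and velocity of joint gate between -0.15 and 0.15 rad/s and contact force between the fingers and gate_leaf above 1 N and value of joint each of wide_catch, narrow_catch above 0.22 rad and not (distance of coupling from where it was at the start of the episode above 0.03 m) and not (distance of jar from where it was at the start of the episode above 0.03 m) and not (distance of meter from where it was at the start of the episode above 0.03 m)); the arm keeps its last pose, push and grip.
It fails at once if the narrow catch is opened before the wide one (value of joint narrow_catch above 0.18 rad and value of joint wide_catch below 0.27 rad).
It fails at once if the coupling, jar or meter is knocked away by more than 30 mm (distance of any of coupling, jar, meter from where it was at the start of the episode above 0.03 m).
It also fails if it takes over 64 s, if anything falls off the work surface, if the arm or the gripper's body presses on something with over 40 N, if the wrist force passes 120 N, or if a joint passes its speed limit or range.

## Working session

There is one attempt and no reset: what is moved stays moved. The work goes in short steps, Python scripts to look and compute and a tool call to move; the robot and the scene stay as the last step left them, time stands still between calls to the robot, and variables do not carry over. Pictures are saved under pics/ and viewed, at most 10 in all, crops included, and the job is handed in when it is done.

Besides the shell and the picture viewer there is one more tool, called by a JSON object that holds its "op" and its "data", one argument or row to a line. apply_moves: Moves the arm, as the interface text tells. Its arguments: {"type":"object","properties":{"deltas":{"type":"array"}},"required":["deltas"]}

```bash
mkdir -p pics; ls; python3 - <<'E'
from plant import ctrl
import cv2, numpy as np
o=ctrl.get_obs(); print(o['clock'],o['tool_pos'],o['orientation'],o['opening'],ctrl.hold_point_z)
for n in ("scene","side"):
    im=ctrl.snapshot(n); cv2.imwrite(f"pics/{n}0.png",im[:,:,::-1])
    p=ctrl.camera_params(n); print(n,{k:(np.round(v,4).tolist()) for k,v in p.items()})
p=ctrl.camera_params("wrist"); print({k:(np.round(v,4).tolist()) for k,v in p.items()})
a=cv2.imread("pics/scene0.png")
cv2.imwrite("pics/a.png",a)
E
```

```text
pics
0.0 [ 0.20112206 -0.64383862  0.22562342] [ 1.79906934e+02 -5.80283755e-03 -1.62657257e+02] 0.08746048824219918 0.0188
scene {'fx': 476.3133, 'fy': 476.3133, 'cx': 279.7895, 'cy': 217.2108, 'cam_to_world': [[-0.854, -0.3697, 0.3662, 0.957], [0.5202, -0.5918, 0.6157, 0.6403], [-0.0109, 0.7163, 0.6977, 0.8337], [0.0, 0.0, 0.0, 1.0]]}
side {'fx': 441.5629, 'fy': 441.5629, 'cx': 287.8926, 'cy': 211.0433, 'cam_to_world': [[0.9517, 0.1585, -0.2628, 0.3238], [-0.3068, 0.4733, -0.8257, -0.7739], [-0.0065, 0.8665, 0.4991, 0.6079], [0.0, 0.0, 0.0, 1.0]]}
{'fx': 321.6101, 'fy': 321.6101, 'cx': 282.8851, 'cy': 206.7129, 'mount': [[0.0007, 0.9515, 0.3078, 0.0838], [1.0, -0.0004, -0.001, 0.0002], [-0.0008, 0.3078, -0.9515, -0.1565], [0.0, 0.0, 0.0, 1.0]]}
```

View pics/scene0.png

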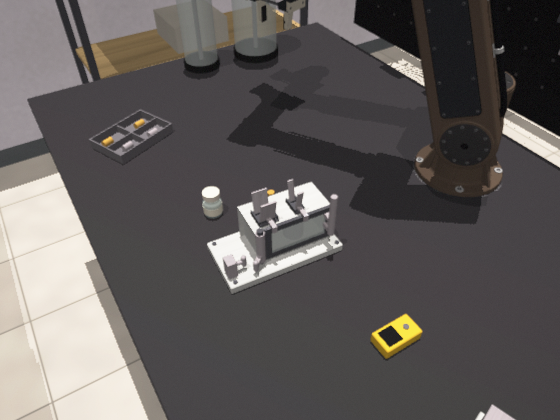

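View pics/side0.png

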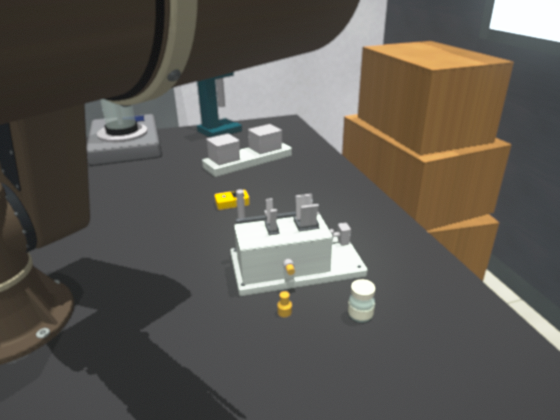

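Scene picture: the chamber is at about (280,220), the post at (333,195–237), the hinge at about (262,230), the jar at (212,200) and the meter at (397,335). In the side picture, the chamber is at (285,245), the post at (240,205), the coupling at (285,303) and the jar at (362,300). I'll zoom in on the chamber.

```bash
python3 - <<'E'
import cv2
a=cv2.imread("pics/scene0.png")[170:290,205:345]
cv2.imwrite("pics/c1.png",cv2.resize(a,None,fx=5,fy=5,interpolation=cv2.INTER_CUBIC))
b=cv2.imread("pics/side0.png")[180:290,225:370]
cv2.imwrite("pics/c2.png",cv2.resize(b,None,fx=5,fy=5,interpolation=cv2.INTER_CUBIC))
E
```

```text
(no output)
```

View pics/c1.png

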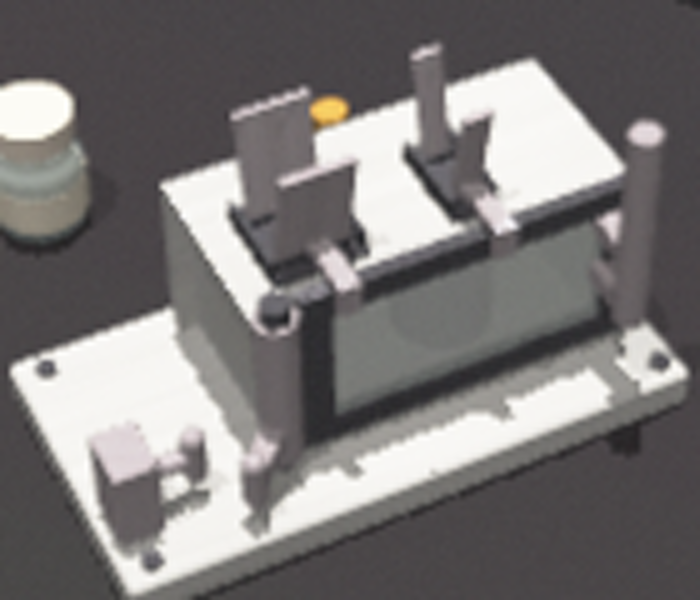

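View pics/c2.png

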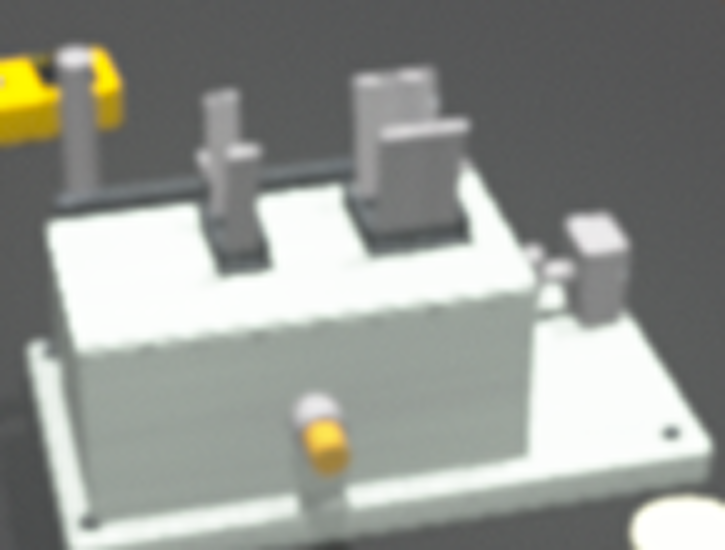

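The crops show these points (crop pixels):
- **Scene:** wide tab tops at (272,104) rear and (317,175) front; narrow tab tops at (426,50) and (478,118); post top at (645,133).
- **Side:** wide at (425,128) rear and (395,75) front; narrow at (244,151) and (221,95); post top at (76,55).

Now I'll intersect these with the z planes in both views.

```bash
cat > h.py <<'E'
import numpy as np
from plant import ctrl
def ray(p,T,u,v):
    d=T[:3,:3]@np.array([(u-p['cx'])/p['fx'],-(v-p['cy'])/p['fy'],-1]); return T[:3,3],d
def hit(n,u,v,z):
    p=ctrl.camera_params(n); o,d=ray(p,np.array(p['cam_to_world']),u,v); return (o+d*(z-o[2])/d[2])
E
python3 - <<'E'
from h import *
S=dict(wr=(272,104),wf=(317,175),nr=(426,50),nf=(478,118),post=(645,133))
D=dict(wr=(425,128),wf=(395,75),nr=(244,151),nf=(221,95),post=(76,55))
R={}
for k in S:
    z=.172 if k=='post' else .17
    f=lambda q,x0,y0:(x0+(q[0]+.5)/5-.5,y0+(q[1]+.5)/5-.5)
    a=hit('scene',*f(S[k],205,170),z); b=hit('side',*f(D[k],225,180),z)
    R[k]=(a+b)/2; print(k,a[:2].round(4),b[:2].round(4))
w=(R['wr']+R['wf'])/2; n=(R['nr']+R['nf'])/2
print('wmid',w,'nmid',n)
for v in (R['wf']-R['wr'],R['nf']-R['nr'],w-n): print(np.linalg.norm(v),np.degrees(np.arctan2(v[1],v[0])))
print('post-n',R['post']-n)
E
```

```text
wr [ 0.6036 -0.0385] [ 0.6036 -0.0407]
wf [0.6098 0.01  ] [0.6075 0.0067]
nr [ 0.5292 -0.034 ] [ 0.5285 -0.0354]
nf [0.5345 0.0154] [0.5326 0.013 ]
post [0.482  0.0621] [0.4822 0.0643]
wmid [ 0.60614367 -0.01560463  0.17      ] nmid [ 0.53120313 -0.01022758  0.17      ]
0.04817154216308758 83.93375291125466
0.04909928936308237 84.54841578706176
0.0751331984625341 -4.103990182415201
post-n [-0.04908533  0.07342511  0.002     ]
```

```bash
cat >> h.py <<'E'
from scipy.spatial.transform import Rotation as Ro
def rot(o): return Ro.from_euler('xyz',o['orientation'],degrees=True)
def plan(x,y,z,yaw):
    "shift (mm) and turn (deg) along the tool's axes to bring the TCP there, pointing down"
    o=ctrl.get_obs(); R=rot(o); t=Ro.from_euler('xyz',[180,0,yaw],degrees=True)
    print('delta',(R.inv().apply(np.array([x,y,z])-o['tool_pos'])*1000).round(1),'rot',np.degrees((R.inv()*t).as_rotvec()).round(2))
def st():
    o=ctrl.get_obs(); print(round(o['clock'],2),np.round(o['tool_pos'],4),np.round(o['orientation'],2),'F',np.round(o['force'],1),'M',np.round(o['moment'],2),'open',round(o['opening']*1000,1),'gf',np.round(o['gripper_force'],1))
def local(p,n=None):
    o=ctrl.get_obs()
def wpx(o,u,v,z):
    p=ctrl.camera_params('wrist'); T=np.eye(4); T[:3,:3]=rot(o).as_matrix(); T[:3,3]=o['tool_pos']
    c,d=ray(p,T@np.array(p['mount']),u,v); return c+d*(z-c[2])/d[2]
E
sed -i '/^def local/,/get_obs()$/{/^def local/,+1d}' h.py; python3 -c "
from h import *
st(); plan(.575,-.0135,.26,175)"
```

```text
0.1 [ 0.2011 -0.6439  0.2257] [ 1.7991e+02 -1.0000e-02 -1.6266e+02] F [ 0.2 -0.1 -0.2] M [ 0.02 -0.03 -0.  ] open 87.4 gf 0.0
delta [-544.8  490.3  -33.6] rot [ 8.000e-02 -2.000e-02  2.234e+01]
```

{"op": "apply_moves", "data": {
  "deltas": [
    {"fingers": 87, "delta_pos": [0, 0, -34], "angular": [0, 0, 0]},
    {"fingers": 87, "delta_pos": [-35, 32, -34], "angular": [0, 0, 3]},
    {"fingers": 87, "delta_pos": [-70, 63, -34], "angular": [0, 0, 6]},
    {"fingers": 87, "delta_pos": [-105, 95, -34], "angular": [0, 0, 9]},
    {"fingers": 87, "delta_pos": [-140, 126, -34], "angular": [0, 0, 12]},
    {"fingers": 87, "delta_pos": [-175, 158, -34], "angular": [0, 0, 15]},
    {"fingers": 87, "delta_pos": [-210, 189, -34], "angular": [0, 0, 18]},
    {"fingers": 87, "delta_pos": [-245, 221, -34], "angular": [0, 0, 20]},
    {"fingers": 87, "delta_pos": [-280, 252, -34], "angular": [0, 0, 22.3]},
    {"fingers": 87, "delta_pos": [-315, 284, -34], "angular": [0, 0, 22.3]}
  ]
}}

```text
clock: 1.1
tool_pos: [0.4177, -0.2774, 0.2605]
orientation: [180.0, 0.0, 175.0]
force: [0.8, -0.0, -0.3]
opening: 0.0874
gripper_force: 0.0
```

```bash
python3 -c "
from h import *
st(); plan(.575,-.0135,.26,175)"
```

```text
1.1 [ 0.4177 -0.2774  0.2605] [179.99   0.   174.97] F [ 0.8 -0.  -0.3] M [-0.07 -0.18 -0.02] open 87.4 gf 0.0
delta [-133.5  276.7    0.6] rot [ 0.01  0.   -0.03]
```

{"op": "apply_moves", "data": {
  "deltas": [
    {"fingers": 87, "delta_pos": [-20, 41, 0], "angular": [0, 0, 0]},
    {"fingers": 87, "delta_pos": [-40, 82, 0], "angular": [0, 0, 0]},
    {"fingers": 87, "delta_pos": [-60, 123, 0], "angular": [0, 0, 0]},
    {"fingers": 87, "delta_pos": [-80, 164, 0], "angular": [0, 0, 0]},
    {"fingers": 87, "delta_pos": [-100, 205, 0], "angular": [0, 0, 0]},
    {"fingers": 87, "delta_pos": [-120, 246, 0], "angular": [0, 0, 0]},
    {"fingers": 87, "delta_pos": [-133, 275, 0], "angular": [0, 0, 0]},
    {"fingers": 87, "delta_pos": [-133, 275, 0], "angular": [0, 0, 0]},
    {"fingers": 87, "delta_pos": [-133, 275, 0], "angular": [0, 0, 0]},
    {"fingers": 87, "delta_pos": [-133, 275, 0], "angular": [0, 0, 0]}
  ]
}}

```text
clock: 2.1
tool_pos: [0.573, -0.0172, 0.2603]
orientation: [-180.0, -0.0, 175.0]
force: [-0.4, -0.4, -0.2]
opening: 0.0867
gripper_force: 0.0
```

```bash
python3 -c "
from h import *
import cv2
st(); im=ctrl.snapshot('wrist'); cv2.imwrite('pics/w1.png',im[:,:,::-1])"
```

```text
2.1 [ 0.573  -0.0172  0.2603] [-1.7999e+02 -3.0000e-02  1.7503e+02] F [-0.4 -0.4 -0.2] M [-0.07 -0.1   0.05] open 86.7 gf 0.0
```

View pics/w1.png

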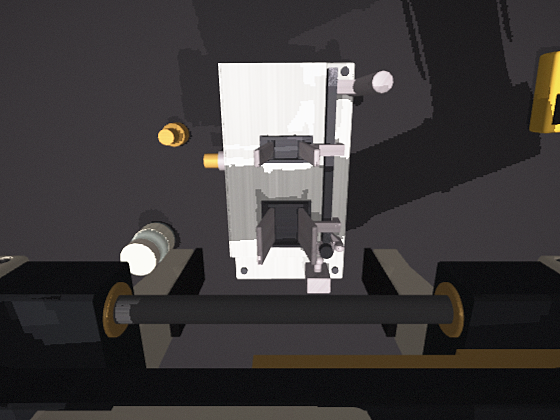

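The wrist view shows the catches well aligned with the tool's axes: narrow tabs at about (258,152) and (316,152), wide tabs at about (261,240) and (318,235), post top at (382,82). I'll zoom in to read off the tab tops.

```bash
python3 -c "
import cv2
a=cv2.imread('pics/w1.png')[125:275,215:405]
cv2.imwrite('pics/c3.png',cv2.resize(a,None,fx=4,fy=4,interpolation=cv2.INTER_CUBIC))"
```

```text
(no output)
```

View pics/c3.png

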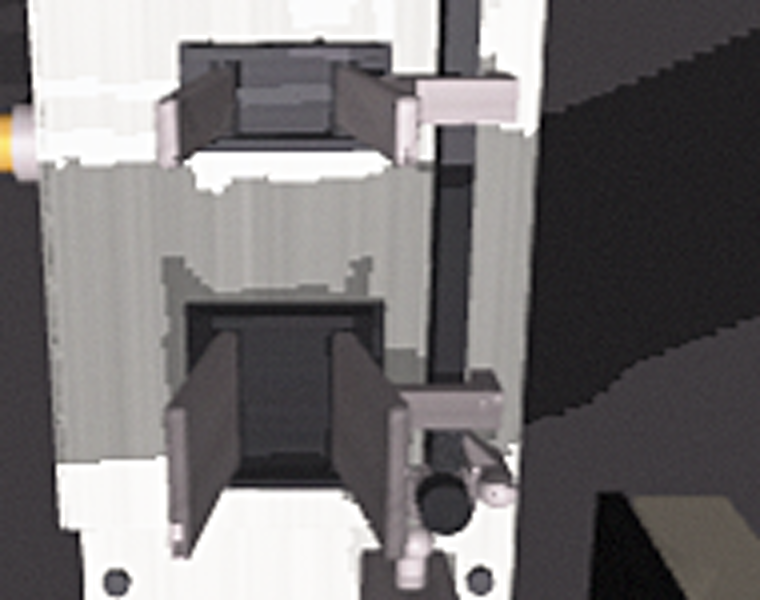

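In the crop, the tab-top centres are narrow rear (169,132) and front (407,130), wide rear (178,480) and front (397,478).

```bash
python3 -c "
from h import *
o=ctrl.get_obs(); f=lambda x,y,z:wpx(o,215+(x+.5)/4-.5,125+(y+.5)/4-.5,z)
nr,nf,wr,wf=[f(*p,.17) for p in ((169,132),(407,130),(178,480),(397,478))]
print(nr,nf,wr,wf); n=(nr+nf)/2;w=(wr+wf)/2
e=f(60,525,.11)-f(30,0,.11)
for v in (nf-nr,wf-wr,w-n,e): print(np.linalg.norm(v),np.degrees(np.arctan2(v[1],v[0])))
print('w',w,'n',n,'post',wpx(o,382,82,.172)); st()
plan(*w[:2],.2,175)"
```

```text
[ 0.52766715 -0.03321792  0.17      ] [0.53123675 0.01240551 0.17      ] [ 0.60051393 -0.03945956  0.17      ] [0.60402968 0.00633877 0.17      ]
0.045762855479014444 85.52627103507713
0.045933082687577904 85.61025187109028
0.07307944421683227 -4.830732174147725
0.13446756917630792 -4.906871650821887
w [ 0.60227181 -0.01656039  0.17      ] n [ 0.52945195 -0.0104062   0.17      ] post [0.481469   0.06166745 0.172     ]
2.15 [ 0.573  -0.0175  0.2606] [-1.8000e+02 -1.0000e-02  1.7501e+02] F [0.4 0.6 0.5] M [-0.    0.    0.01] open 86.8 gf 0.0
delta [-29.1   3.5  60.6] rot [-0.   -0.01  0.01]
```

{"op": "apply_moves", "data": {
  "deltas": [
    {"fingers": 87, "delta_pos": [-30, 4, 20], "angular": [0, 0, 0]},
    {"fingers": 87, "delta_pos": [-30, 4, 45], "angular": [0, 0, 0]},
    {"fingers": 87, "delta_pos": [-30, 4, 70], "angular": [0, 0, 0]},
    {"fingers": 87, "delta_pos": [-30, 4, 90], "angular": [0, 0, 0]},
    {"fingers": 87, "delta_pos": [-30, 4, 105], "angular": [0, 0, 0]},
    {"fingers": 87, "delta_pos": [-30, 4, 117], "angular": [0, 0, 0]},
    {"fingers": 87, "delta_pos": [-30, 4, 117], "angular": [0, 0, 0]},
    {"fingers": 70, "delta_pos": [-30, 4, 117], "angular": [0, 0, 0]},
    {"fingers": 60, "delta_pos": [-30, 4, 117], "angular": [0, 0, 0]},
    {"fingers": 58, "delta_pos": [-30, 4, 117], "angular": [0, 0, 0]}
  ]
}}

```text
clock: 3.15
tool_pos: [0.6042, -0.0153, 0.1446]
orientation: [180.0, 0.1, 175.1]
force: [0.3, -0.1, -0.3]
opening: 0.0681
gripper_force: 0.0
```

```bash
python3 -c "
from h import *
import cv2
st(); im=ctrl.snapshot('wrist'); cv2.imwrite('pics/w2.png',cv2.resize(im[130:380,100:460,::-1],None,fx=2.2,fy=2.2)); plan(.6035,-.0163,.142,175)"
```

```text
3.15 [ 0.6042 -0.0153  0.1446] [1.7997e+02 9.0000e-02 1.7505e+02] F [ 0.3 -0.1 -0.3] M [-0.   -0.02  0.03] open 68.1 gf 0.0
delta [ 0.5 -1.1  2.4] rot [0.03 0.08 0.06]
```

View pics/w2.png

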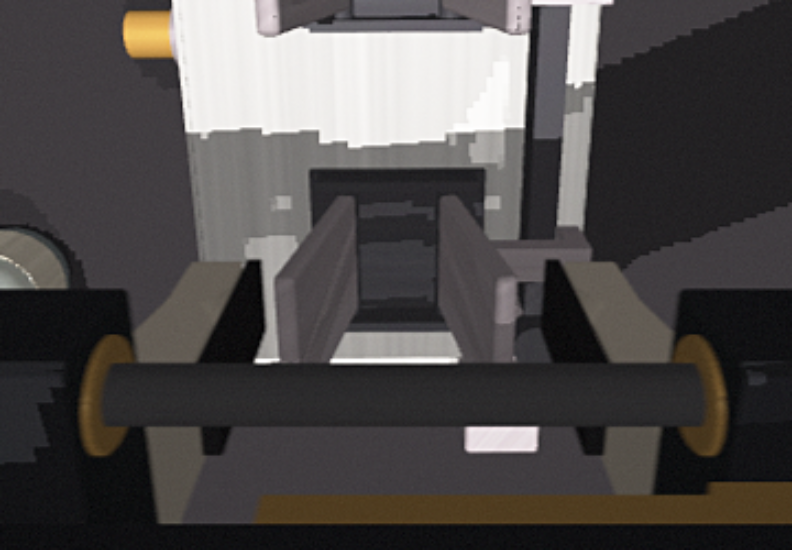

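The fingers straddle the wide tabs (finger inner edges at crop columns 262 and 545, tab outer edges at 277 and 517), sitting about 1 mm too far forward. I'll shift by −1 mm and squeeze.

{"op": "apply_moves", "data": {
  "deltas": [
    {"fingers": 58, "delta_pos": [0, -1, 2], "angular": [0, 0, 0]},
    {"fingers": 50, "delta_pos": [0, -1, 2], "angular": [0, 0, 0]},
    {"fingers": 40, "delta_pos": [0, -1, 2], "angular": [0, 0, 0]},
    {"fingers": 30, "delta_pos": [0, -1, 2], "angular": [0, 0, 0]},
    {"fingers": 22, "delta_pos": [0, -1, 2], "angular": [0, 0, 0]},
    {"fingers": 15, "delta_pos": [0, -1, 2], "angular": [0, 0, 0]},
    {"fingers": 8, "delta_pos": [0, -1, 2], "angular": [0, 0, 0]},
    {"fingers": 8, "delta_pos": [0, -1, 2], "angular": [0, 0, 0]},
    {"fingers": 8, "delta_pos": [0, -1, 2], "angular": [0, 0, 0]},
    {"fingers": 8, "delta_pos": [0, -1, 2], "angular": [0, 0, 0]}
  ]
}}

```text
clock: 4.2
tool_pos: [0.6037, -0.0168, 0.1419]
orientation: [-180.0, 0.0, 175.1]
force: [-0.1, -5.5, 5.0]
opening: 0.0209
gripper_force: 29.9
```

```bash
python3 -c "
from h import *
st(); print(rot(ctrl.get_obs()).inv().apply(ctrl.get_obs()['force']))"
```

```text
4.2 [ 0.6037 -0.0168  0.1419] [-1.7997e+02  1.0000e-02  1.7505e+02] F [-0.1 -5.5  5. ] M [-1.92  0.41 -0.01] open 20.9 gf 29.9
[-0.37346955 -5.45608758 -4.97634724]
```

Opening 20.9 mm with 30 N of grip and only 5 N of side load, so the wide catch is home with both fingers pressing. I'll hold briefly, release, lift and move over to the narrow catch.

{"op": "apply_moves", "data": {
  "deltas": [
    {"fingers": 8, "delta_pos": [0, 0, 0], "angular": [0, 0, 0]},
    {"fingers": 8, "delta_pos": [0, 0, 0], "angular": [0, 0, 0]},
    {"fingers": 35, "delta_pos": [0, 0, 0], "angular": [0, 0, 0]},
    {"fingers": 60, "delta_pos": [0, 0, 0], "angular": [0, 0, 0]},
    {"fingers": 75, "delta_pos": [0, 0, 0], "angular": [0, 0, 0]},
    {"fingers": 75, "delta_pos": [0, 0, 0], "angular": [0, 0, 0]},
    {"fingers": 75, "delta_pos": [0, 0, 0], "angular": [0, 0, 0]},
    {"fingers": 75, "delta_pos": [0, 0, -20], "angular": [0, 0, 0]},
    {"fingers": 75, "delta_pos": [0, 0, -45], "angular": [0, 0, 0]},
    {"fingers": 75, "delta_pos": [0, 0, -45], "angular": [0, 0, 0]}
  ]
}}

```text
clock: 5.2
tool_pos: [0.6056, -0.0161, 0.19]
orientation: [179.9, 0.3, 175.1]
force: [1.3, -0.3, 0.2]
opening: 0.074
gripper_force: 0.0
```

{"op": "apply_moves", "data": {
  "deltas": [
    {"fingers": 75, "delta_pos": [25, -0.5, 0], "angular": [0, 0, 0]},
    {"fingers": 75, "delta_pos": [50, -0.5, 0], "angular": [0, 0, 0]},
    {"fingers": 75, "delta_pos": [74, -0.5, 0], "angular": [0, 0, 0]},
    {"fingers": 75, "delta_pos": [74, -0.5, 0], "angular": [0, 0, 0]},
    {"fingers": 75, "delta_pos": [74, -0.5, 0], "angular": [0, 0, 0]}
  ]
}}

```text
clock: 5.7
tool_pos: [0.5299, -0.0103, 0.1869]
orientation: [180.0, 0.1, 175.1]
force: [1.4, -0.2, 0.1]
opening: 0.0749
gripper_force: 0.0
```

```bash
python3 -c "
from h import *
import cv2
st(); im=ctrl.snapshot('wrist'); cv2.imwrite('pics/w3.png',cv2.resize(im[150:400,100:460,::-1],None,fx=1.1,fy=1.1)); cv2.imwrite('pics/s3.png',cv2.resize(ctrl.snapshot('scene')[170:290,205:345,::-1],None,fx=2.8,fy=2.8,interpolation=2))
a=cv2.imread('pics/w3.png');b=cv2.imread('pics/s3.png');h=max(a.shape[0],b.shape[0]);p=lambda i:cv2.copyMakeBorder(i,0,h-i.shape[0],0,0,0);cv2.imwrite('pics/m3.png',cv2.hconcat([p(a),p(b)]));plan(.53,-.0108,.142,175)"
```

```text
5.7 [ 0.5299 -0.0103  0.1869] [1.7998e+02 6.0000e-02 1.7509e+02] F [ 1.4 -0.2  0.1] M [-0.04 -0.08  0.03] open 74.9 gf 0.0
delta [ 0.5 -0.5 44.6] rot [0.01 0.03 0.06]
```

View pics/m3.png

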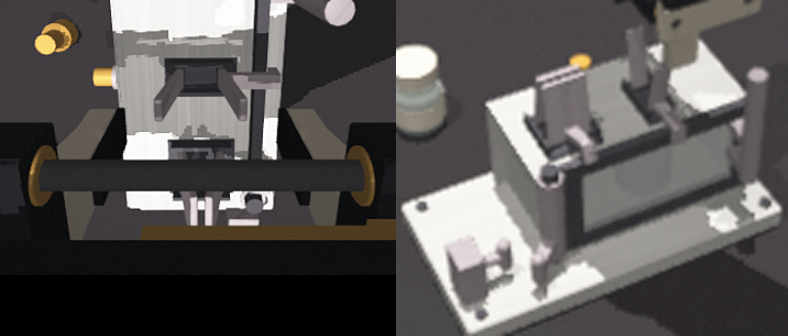

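The wide catch stands open (its tabs close together at about (560,100)), and the narrow tabs, at about (155–246,105), lie between the open fingers. Next I'll lower onto them and squeeze.

{"op": "apply_moves", "data": {
  "deltas": [
    {"fingers": 75, "delta_pos": [0, -0.5, 15], "angular": [0, 0, 0]},
    {"fingers": 75, "delta_pos": [0, -0.5, 30], "angular": [0, 0, 0]},
    {"fingers": 75, "delta_pos": [0, -0.5, 40], "angular": [0, 0, 0]},
    {"fingers": 75, "delta_pos": [0, -0.5, 45], "angular": [0, 0, 0]},
    {"fingers": 65, "delta_pos": [0, -0.5, 45], "angular": [0, 0, 0]},
    {"fingers": 55, "delta_pos": [0, -0.5, 45], "angular": [0, 0, 0]},
    {"fingers": 45, "delta_pos": [0, -0.5, 45], "angular": [0, 0, 0]},
    {"fingers": 35, "delta_pos": [0, -0.5, 45], "angular": [0, 0, 0]},
    {"fingers": 25, "delta_pos": [0, -0.5, 45], "angular": [0, 0, 0]},
    {"fingers": 8, "delta_pos": [0, -0.5, 45], "angular": [0, 0, 0]}
  ]
}}

```text
clock: 6.8
tool_pos: [0.5303, -0.0109, 0.1423]
orientation: [180.0, 0.1, 175.1]
force: [0.4, 0.7, 4.7]
opening: 0.0326
gripper_force: 3.4
```

{"op": "apply_moves", "data": {
  "deltas": [
    {"fingers": 8, "delta_pos": [0, 0, 0], "angular": [0, 0, 0]},
    {"fingers": 8, "delta_pos": [0, 0, 0], "angular": [0, 0, 0]},
    {"fingers": 8, "delta_pos": [0, 0, 0], "angular": [0, 0, 0]},
    {"fingers": 8, "delta_pos": [0, 0, 0], "angular": [0, 0, 0]},
    {"fingers": 8, "delta_pos": [0, 0, 0], "angular": [0, 0, 0]}
  ]
}}

```text
clock: 7.3
tool_pos: [0.5304, -0.0109, 0.1422]
orientation: [180.0, 0.1, 175.1]
force: [0.1, 0.3, 6.0]
opening: 0.0206
gripper_force: 30.0
```

Narrow catch home too (20.6 mm, 30 N, no side load). Release, lift and go over the post.

{"op": "apply_moves", "data": {
  "deltas": [
    {"fingers": 35, "delta_pos": [0, 0, 0], "angular": [0, 0, 0]},
    {"fingers": 60, "delta_pos": [0, 0, 0], "angular": [0, 0, 0]},
    {"fingers": 75, "delta_pos": [0, 0, 0], "angular": [0, 0, 0]},
    {"fingers": 75, "delta_pos": [0, 0, 0], "angular": [0, 0, 0]},
    {"fingers": 75, "delta_pos": [0, 0, 0], "angular": [0, 0, 0]},
    {"fingers": 75, "delta_pos": [0, 0, -20], "angular": [0, 0, 0]},
    {"fingers": 75, "delta_pos": [0, 0, -50], "angular": [0, 0, 0]},
    {"fingers": 75, "delta_pos": [0, 0, -50], "angular": [0, 0, 0]},
    {"fingers": 75, "delta_pos": [0, 0, -50], "angular": [0, 0, 0]}
  ]
}}

```text
clock: 8.2
tool_pos: [0.53, -0.0108, 0.192]
orientation: [180.0, 0.1, 175.0]
force: [-0.2, 0.5, -0.6]
opening: 0.0748
gripper_force: 0.0
```

{"op": "apply_moves", "data": {
  "deltas": [
    {"fingers": 75, "delta_pos": [18, 23, 0], "angular": [0, 0, 0]},
    {"fingers": 75, "delta_pos": [36, 46, 0], "angular": [0, 0, 0]},
    {"fingers": 60, "delta_pos": [55, 69, 0], "angular": [0, 0, 0]},
    {"fingers": 50, "delta_pos": [55, 69, 0], "angular": [0, 0, 0]},
    {"fingers": 50, "delta_pos": [55, 69, 0], "angular": [0, 0, 0]},
    {"fingers": 50, "delta_pos": [55, 69, 0], "angular": [0, 0, 0]}
  ]
}}

```text
clock: 8.8
tool_pos: [0.481, 0.0622, 0.1911]
orientation: [-180.0, -0.0, 175.0]
force: [-0.7, 0.9, -0.9]
opening: 0.0516
gripper_force: 0.0
```

```bash
python3 -c "
from h import *
import cv2
st(); print(ctrl.get_obs()['joint_pos']); im=ctrl.snapshot('wrist'); cv2.imwrite('pics/w4.png',cv2.resize(im[150:400,100:460,::-1],None,fx=1.1,fy=1.1)); cv2.imwrite('pics/s4.png',cv2.resize(ctrl.snapshot('scene')[170:290,205:345,::-1],None,fx=2.8,fy=2.8,interpolation=2))
a=cv2.imread('pics/w4.png');b=cv2.imread('pics/s4.png');h=max(a.shape[0],b.shape[0]);p=lambda i:cv2.copyMakeBorder(i,0,h-i.shape[0],0,0,0);cv2.imwrite('pics/m4.png',cv2.hconcat([p(a),p(b)]));plan(.4817,.0622,.131,175)"
```

```text
8.8 [0.481  0.0622 0.1911] [-1.7997e+02 -4.0000e-02  1.7505e+02] F [-0.7  0.9 -0.9] M [-0.05 -0.04 -0.01] open 51.6 gf 0.0
[ 3.06634804e+01  4.10765671e+00 -2.55988694e+01  1.18032504e-03
 -6.03437782e+01 -1.25615283e+02]
delta [-0.6  0.3 60.2] rot [-0.02 -0.03 -0.  ]
```

View pics/m4.png

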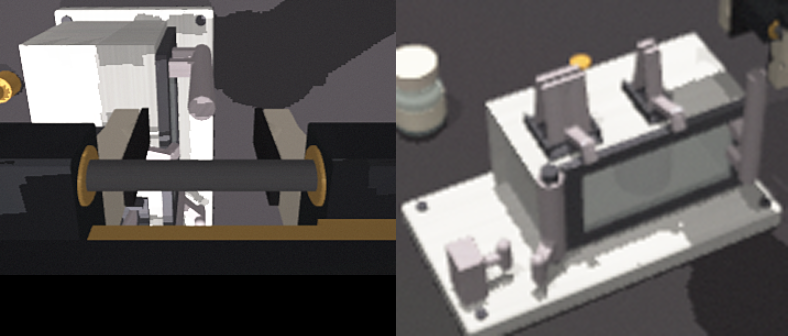

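Both catches stand open, and the post top at (203,107) in the left half is centred between the fingers (148 and 255). Joint 6 is at −126°, so following the gate would run it out of range. I'll make a half turn first, above the post.

{"op": "apply_moves", "data": {
  "deltas": [
    {"fingers": 50, "delta_pos": [-0.5, 0, 0], "angular": [0, 0, -8]},
    {"fingers": 50, "delta_pos": [-0.5, 0, 0], "angular": [0, 0, -16]},
    {"fingers": 50, "delta_pos": [-0.5, 0, 0], "angular": [0, 0, -24]},
    {"fingers": 50, "delta_pos": [-0.5, 0, 0], "angular": [0, 0, -32]},
    {"fingers": 50, "delta_pos": [-0.5, 0, 0], "angular": [0, 0, -40]},
    {"fingers": 50, "delta_pos": [-0.5, 0, 0], "angular": [0, 0, -48]},
    {"fingers": 50, "delta_pos": [-0.5, 0, 0], "angular": [0, 0, -56]},
    {"fingers": 50, "delta_pos": [-0.5, 0, 0], "angular": [0, 0, -64]},
    {"fingers": 50, "delta_pos": [-0.5, 0, 0], "angular": [0, 0, -72]},
    {"fingers": 50, "delta_pos": [-0.5, 0, 0], "angular": [0, 0, -80]}
  ]
}}

```text
clock: 9.9
tool_pos: [0.4817, 0.0618, 0.1913]
orientation: [180.0, -0.0, -104.7]
force: [-0.4, 0.1, -0.7]
opening: 0.0499
gripper_force: 0.0
```

{"op": "apply_moves", "data": {
  "deltas": [
    {"fingers": 50, "delta_pos": [0, 0, 0], "angular": [0, 0, -8]},
    {"fingers": 50, "delta_pos": [0, 0, 0], "angular": [0, 0, -16]},
    {"fingers": 50, "delta_pos": [0, 0, 0], "angular": [0, 0, -24]},
    {"fingers": 50, "delta_pos": [0, 0, 0], "angular": [0, 0, -32]},
    {"fingers": 50, "delta_pos": [0, 0, 0], "angular": [0, 0, -40]},
    {"fingers": 50, "delta_pos": [0, 0, 0], "angular": [0, 0, -48]},
    {"fingers": 50, "delta_pos": [0, 0, 0], "angular": [0, 0, -56]},
    {"fingers": 50, "delta_pos": [0, 0, 0], "angular": [0, 0, -64]},
    {"fingers": 50, "delta_pos": [0, 0, 0], "angular": [0, 0, -72]},
    {"fingers": 50, "delta_pos": [0, 0, 0], "angular": [0, 0, -80]}
  ]
}}

```text
clock: 10.9
tool_pos: [0.4817, 0.0618, 0.1913]
orientation: [180.0, 0.0, -24.7]
force: [0.3, -0.5, -0.0]
opening: 0.0499
gripper_force: 0.0
```

{"op": "apply_moves", "data": {
  "deltas": [
    {"fingers": 50, "delta_pos": [0, 0, 0], "angular": [0, 0, -8]},
    {"fingers": 50, "delta_pos": [0, 0, 0], "angular": [0, 0, -16]},
    {"fingers": 50, "delta_pos": [0, 0, 0], "angular": [0, 0, -20]},
    {"fingers": 50, "delta_pos": [0, 0, 0], "angular": [0, 0, -20]},
    {"fingers": 50, "delta_pos": [0, 0, 0], "angular": [0, 0, -20]}
  ]
}}

```text
clock: 11.4
tool_pos: [0.4816, 0.062, 0.1914]
orientation: [180.0, 0.0, -5.1]
force: [-0.4, 0.9, -0.9]
opening: 0.05
gripper_force: 0.0
```

```bash
python3 -c "
from h import *
st(); print(ctrl.get_obs()['joint_pos'].round(1) if hasattr(ctrl.get_obs()['joint_pos'],'round') else 0);plan(.4817,.0622,.132,-5)"
```

```text
11.4 [0.4816 0.062  0.1914] [ 1.7999e+02  2.0000e-02 -5.1300e+00] F [-0.4  0.9 -0.9] M [-0.11  0.13  0.05] open 50.0 gf 0.0
[ 30.6   4.1 -25.5   0.  -60.4  54.3]
delta [ 0.1 -0.2 59.4] rot [ 0.01  0.02 -0.13]
```

Lower and grip.

{"op": "apply_moves", "data": {
  "deltas": [
    {"fingers": 50, "delta_pos": [0, 0, 20], "angular": [0, 0, 0]},
    {"fingers": 50, "delta_pos": [0, 0, 40], "angular": [0, 0, 0]},
    {"fingers": 50, "delta_pos": [0, 0, 53], "angular": [0, 0, 0]},
    {"fingers": 50, "delta_pos": [0, 0, 59], "angular": [0, 0, 0]},
    {"fingers": 40, "delta_pos": [0, 0, 59], "angular": [0, 0, 0]},
    {"fingers": 30, "delta_pos": [0, 0, 59], "angular": [0, 0, 0]},
    {"fingers": 22, "delta_pos": [0, 0, 59], "angular": [0, 0, 0]},
    {"fingers": 10, "delta_pos": [0, 0, 59], "angular": [0, 0, 0]},
    {"fingers": 10, "delta_pos": [0, 0, 59], "angular": [0, 0, 0]},
    {"fingers": 10, "delta_pos": [0, 0, 59], "angular": [0, 0, 0]}
  ]
}}

```text
clock: 12.4
tool_pos: [0.4817, 0.0625, 0.133]
orientation: [-180.0, -0.0, -4.9]
force: [-0.7, 0.6, 2.3]
opening: 0.0158
gripper_force: 30.0
```

```bash
python3 -c "
from h import *
st()"
```

```text
12.4 [0.4817 0.0625 0.133 ] [-1.7999e+02 -4.0000e-02 -4.9500e+00] F [-0.7  0.6  2.3] M [-0.22  0.33  0.01] open 15.8 gf 30.0
```

Post gripped (15.8 mm, 30 N). Start the swing with 16°, as a check that it is free.

{"op": "apply_moves", "data": {
  "deltas": [
    {"fingers": 10, "delta_pos": [2.3, -11.1, 0], "angular": [0, 0, 4]},
    {"fingers": 10, "delta_pos": [5.5, -22, 0], "angular": [0, 0, 8]},
    {"fingers": 10, "delta_pos": [9.3, -32.7, 0], "angular": [0, 0, 12]},
    {"fingers": 10, "delta_pos": [13.9, -43, 0], "angular": [0, 0, 16]},
    {"fingers": 10, "delta_pos": [13.9, -43, 0], "angular": [0, 0, 16]}
  ]
}}

```text
clock: 12.9
tool_pos: [0.4995, 0.1049, 0.133]
orientation: [-180.0, -0.0, -21.0]
force: [-2.1, -1.1, 6.4]
opening: 0.0155
gripper_force: 30.0
```

```bash
python3 -c "
from h import *
st()
o=ctrl.get_obs();v=o['tool_pos'][:2]-[.6387,.0206];print(np.linalg.norm(v),170.07-4.9-np.degrees(np.arctan2(v[1],v[0])),rot(o).inv().apply(o['force']))"
```

```text
12.9 [0.4995 0.1049 0.133 ] [-1.800e+02 -2.000e-02 -2.097e+01] F [-2.1 -1.1  6.4] M [-0.33  0.87 -0.06] open 15.5 gf 30.0
0.16269796509447873 16.3701380755042 [-1.52531288  1.8125022  -6.3942251 ]
```

It swings freely with low forces. Carry on through the detent.

{"op": "apply_moves", "data": {
  "deltas": [
    {"fingers": 10, "delta_pos": [2.3, -11.1, 0], "angular": [0, 0, 4]},
    {"fingers": 10, "delta_pos": [5.5, -22, 0], "angular": [0, 0, 8]},
    {"fingers": 10, "delta_pos": [9.3, -32.7, 0], "angular": [0, 0, 12]},
    {"fingers": 10, "delta_pos": [13.9, -43, 0], "angular": [0, 0, 16]},
    {"fingers": 10, "delta_pos": [19.2, -53, 0], "angular": [0, 0, 20]},
    {"fingers": 10, "delta_pos": [25.2, -62.7, 0], "angular": [0, 0, 24]},
    {"fingers": 10, "delta_pos": [31.9, -71.8, 0], "angular": [0, 0, 28]},
    {"fingers": 10, "delta_pos": [39.2, -80.5, 0], "angular": [0, 0, 32]},
    {"fingers": 10, "delta_pos": [47, -88.7, 0], "angular": [0, 0, 36]},
    {"fingers": 10, "delta_pos": [55.4, -96.3, 0], "angular": [0, 0, 40]}
  ]
}}

```text
clock: 13.9
tool_pos: [0.5844, 0.1741, 0.1329]
orientation: [179.9, 0.0, -61.0]
force: [-4.5, 0.4, 6.6]
opening: 0.0156
gripper_force: 30.0
```

```bash
python3 -c "
from h import *
st()
o=ctrl.get_obs();v=o['tool_pos'][:2]-[.6387,.0206];print(np.linalg.norm(v),170.07-4.9-np.degrees(np.arctan2(v[1],v[0])),rot(o).inv().apply(o['force']))"
```

```text
13.9 [0.5844 0.1741 0.1329] [ 1.7992e+02  3.0000e-02 -6.1030e+01] F [-4.5  0.4  6.6] M [-0.16  1.81 -0.23] open 15.6 gf 30.0
0.16279104365803942 55.68028707311497 [-2.52838209  3.73120319 -6.61026942]
```

Another 38° brings it to about 94° (the stop is at 100°). I slow down over the last rows and then hold.

{"op": "apply_moves", "data": {
  "deltas": [
    {"fingers": 10, "delta_pos": [2.3, -11.1, 0], "angular": [0, 0, 4]},
    {"fingers": 10, "delta_pos": [5.5, -22, 0], "angular": [0, 0, 8]},
    {"fingers": 10, "delta_pos": [9.3, -32.7, 0], "angular": [0, 0, 12]},
    {"fingers": 10, "delta_pos": [13.9, -43, 0], "angular": [0, 0, 16]},
    {"fingers": 10, "delta_pos": [19.2, -53, 0], "angular": [0, 0, 20]},
    {"fingers": 10, "delta_pos": [25.2, -62.7, 0], "angular": [0, 0, 24]},
    {"fingers": 10, "delta_pos": [31.9, -71.8, 0], "angular": [0, 0, 28]},
    {"fingers": 10, "delta_pos": [39.2, -80.5, 0], "angular": [0, 0, 32]},
    {"fingers": 10, "delta_pos": [43, -84.7, 0], "angular": [0, 0, 34]},
    {"fingers": 10, "delta_pos": [47, -88.7, 0], "angular": [0, 0, 36]}
  ]
}}

```text
clock: 14.9
tool_pos: [0.685, 0.1765, 0.133]
orientation: [179.9, 0.0, -97.0]
force: [-5.0, 3.5, 6.4]
opening: 0.0151
gripper_force: 30.0
```

{"op": "apply_moves", "data": {
  "deltas": [
    {"fingers": 10, "delta_pos": [0.3, -2.8, 0], "angular": [0, 0, 1]},
    {"fingers": 10, "delta_pos": [0.3, -2.8, 0], "angular": [0, 0, 1]},
    {"fingers": 10, "delta_pos": [0.3, -2.8, 0], "angular": [0, 0, 1]},
    {"fingers": 10, "delta_pos": [0.3, -2.8, 0], "angular": [0, 0, 1]},
    {"fingers": 10, "delta_pos": [0.3, -2.8, 0], "angular": [0, 0, 1]}
  ]
}}

```text
clock: 15.4
tool_pos: [0.6874, 0.1757, 0.133]
orientation: [179.9, 0.0, -97.9]
force: [-5.1, 1.6, 4.9]
opening: 0.0152
gripper_force: 30.0
```

```bash
python3 -c "
from h import *
import cv2
st()
o=ctrl.get_obs();v=o['tool_pos'][:2]-[.6387,.0206];print(np.linalg.norm(v),170.07-4.9-np.degrees(np.arctan2(v[1],v[0])),rot(o).inv().apply(o['force']))
cv2.imwrite('pics/s5.png',cv2.resize(ctrl.snapshot('scene')[150:370,180:440,::-1],None,fx=2.5,fy=2.5,interpolation=2))"
```

```text
15.4 [0.6874 0.1757 0.133 ] [ 1.7993e+02  2.0000e-02 -9.7870e+01] F [-5.1  1.6  4.9] M [ 0.76  1.94 -0.16] open 15.2 gf 30.0
0.16258588864981663 92.59079491767118 [-0.89134356  5.2289695  -4.89896585]
```

View pics/s5.png

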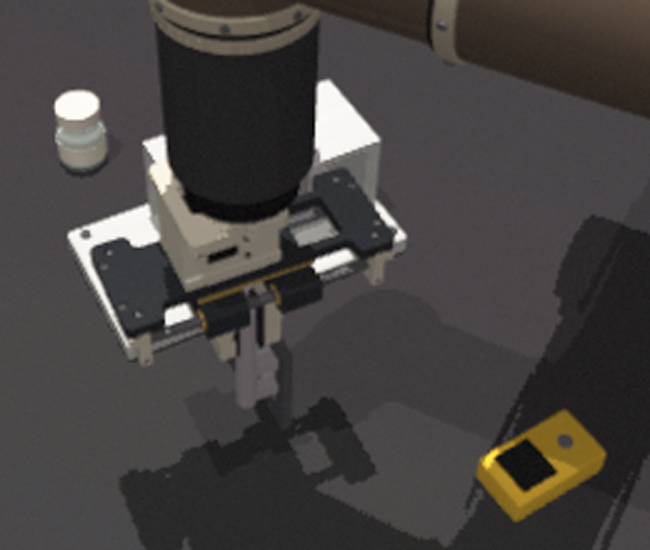

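The post at about (250,370) is held with the gate at about 92.6°, and the jar and meter are unmoved. Handing in while holding.

```bash
python3 -c "
from h import *
print(ctrl.close_job()); st()"
```

```text
the job is handed in; nothing more can be done
None
the job is handed in; nothing more can be done
```

I squeezed the wide catch home first, then the narrow one, swung the gate to about 92.6° (1.62 rad) and handed the job in at about 15 s with the post still gripped. The jar and meter look unmoved; the coupling was hidden in the last picture, and no verdict came back.

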